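Reset the tripped dry-bath heater

TASK

The heater with the red lamp has tripped: with a fingertip, slide its orange guard fully open, reach into the well underneath and press the sunken blue reset key all the way down, holding it there for about half a second. Then let the key come back up and push the guard fully shut again. Nothing needs to be picked up; leave the green-lamp heater's guard and key, the tubes and everything else on the bench as they are.

Things in the scene. Friction and masses are not known exactly. Their poses are not given: they have to be found in the camera images.
- bath_tripped: white dry-bath tube heater with a RED dome lamp (it has tripped), fixed; on the left or right of the bench. 270 mm (its x) by 170 mm (its y). The half nearest the robot is a flat deck 85 mm high with the lamp (22 mm wide, 14 mm high) on its front edge; the far half carries an aluminium tube block. Origin: centre of the underside; x points away from the robot, y left, z up, yaw within 0.3 rad
- bath_ok: the second heater, identical but with a GREEN lamp, guard closed: leave it alone. Same size and axes. On both heaters the tube block starts 80 mm in +x from the well's centre and stands 12 mm above the deck; the tube caps reach 27 mm above the deck
- well (a point): centre of the mouth, at deck height, of the square well in the red-lamp heater's deck (70 mm to -x and 32 mm to -y of the heater's middle). The well is 48 by 48 mm, 30 mm deep, sides along the heater's x and y; it holds the sunken reset key and is covered while the guard is closed
- key_top (a point): centre of the top of the blue round reset key (26 mm diameter) on the well's axis, 18 mm below the deck when up
- key (a joint): how far the reset key is pressed, m: 0 up, 0.005 fully down. A spring needs about 2 N to start and 5 N to reach the bottom, and returns the key when let go
- hollow (a point): middle of the floor of the finger hollow on the red-lamp heater's orange guard, 4.5 mm above the deck; moves with the guard. The guard is a 56 by 56 mm plate, 4 mm thick, on the deck, its rim 6 mm wide and 10 mm high round a dark open-topped hollow 44 by 44 mm for a fingertip. Its sides run along the heater's x and y, between two aluminium rails 4 mm high
- guard (a joint): how far that guard is slid along the heater's +y, m: 0 closed (centred over the well), 0.064 fully open (stop); the well is wholly clear above 0.052. It takes about 2 N (a little more when moved fast) and stays where it is left. It starts closed or up to 12 mm open
- guard_ok (a joint): the guard of the green-lamp heater, same meaning; starts at 0
- key_ok (a joint): the reset key of the green-lamp heater, same meaning; under its closed guard
- tube0: loose small clear tube with a blue cap, 50 mm tall, cap 14 mm wide, standing in the tube block of the red-lamp heater (in a hole about 35 mm deep); origin: centre of its underside, z up. Leave in place
- tube1: loose small clear tube with a yellow cap, 50 mm tall, cap 14 mm wide, standing in the tube block of the red-lamp heater (in a hole about 35 mm deep); origin: centre of its underside, z up. Leave in place
- tube2: loose small clear tube with a green cap, 50 mm tall, cap 14 mm wide, standing in the tube block of the green-lamp heater (in a hole about 35 mm deep); origin: centre of its underside, z up. Leave in place
- tube3: loose small clear tube with a white cap, 50 mm tall, cap 14 mm wide, standing in the tube block of the green-lamp heater (in a hole about 35 mm deep); origin: centre of its underside, z up. Leave in place
- beaker: loose glass beaker, 70 mm wide, 90 mm tall, on the left of the bench; origin under its centre. Leave in place
- reagent: loose amber bottle, 60 mm wide, 130 mm tall, on the right; origin under its centre. Leave in place
- tip_box: loose green pipette-tip box, 120 by 85 by 60 mm high, on the right near the robot; origin under its centre. Leave in place
- jar: loose white jar with red lid, 48 mm wide, 60 mm tall, on the left near the robot; origin under its centre. Leave in place

How it is judged (in metres and radians):
On the way, in this order (a step that is already met when the one before it is completed fails the run):
1. the guard is slid open, clear of the well (value of joint guard above 0.052 m), for 0.1 s.
2. the reset key is held fully down (value of joint key above 0.004 m), for 0.3 s.
3. the key is up again and the guard is shut over the well (value of joint guard below 0.006 m and value of joint key below 0.0015 m), for 0.2 s.
At the end, for the whole second after the job is handed in: guard of the red-lamp heater within 6 mm of closed, its key up (within 1.5 mm), the other heater's guard within 6 mm of closed and its key up, tubes and bench things within 20 mm of where they stood (all of step 3 and value of joint guard_ok below 0.006 m and value of joint key_ok below 0.0015 m and distance of each of tube0, tube1, tube2, tube3, beaker, reagent, tip_box, jar from where it was at the start of the episode below 0.02 m); the robot touches nothing.
It fails at once if the green-lamp heater's guard or key is operated (guard over 10 mm, key over 2 mm) (value of joint guard_ok above 0.01 m or value of joint key_ok above 0.002 m).
It fails at once if a tube or a thing on the bench is lifted, carried or knocked over 20 mm away (distance of any of tube0, tube1, tube2, tube3, beaker, reagent, tip_box, jar from where it was at the start of the episode above 0.02 m).
It also fails if it takes over 53 s, if anything falls off the work surface, if the arm or the gripper's body presses on something with over 40 N, if the wrist force passes 120 N, or if a joint passes its speed limit or range.

ROBOT

A 6-joint arm with a two-finger parallel gripper is mounted at the origin on the work surface. World frame = base frame: x ahead of the robot, y to its left, z up, the work surface at z = 0. Lengths are in m, angles in degrees, forces in N, time in s.
With the tool pointing down it reaches from about 0.35 to 0.875 m from the base axis. Payload 4.2 kg.
Tool frame: the origin (TCP) lies on the centre line of the jaws, within the pads' length; the fingertips stand 19 mm ahead of it and the grasp point (between the pads) is the TCP; x points along the fingers, y is the direction in which the jaws open and shut, and the axes are right-handed (so a half turn about x gives the same grasp; the last joint's range is limited). The gripper opens to 87 mm and grips with 3 to 60 N. Pads are 19 mm wide; open, the fingers measure 117 mm over their backs; the gripper's body (75 mm by 190 mm) begins 51 mm behind the grasp point.
Start: joints at [88.155, 22.042, 0.453, 0, -68.411, -14.817], TCP at [0.179, 0.599, 0.242] pointing down, gripper open.
Joint ranges: [-179.83, 179.83], [-69.29, 118.12], [-61.27, 80.66], [-181.25, 117.63], [-171.15, -9.14], [-177.46, 177.46]. Speed limits (degrees/s): [159.86, 159.86, 180, 180, 180, 180].

INTERFACE

Orientations are given as a 3x3 rotation matrix whose columns are the frame's x, y, z axes.
In Python, from station import r, viewer, job, spotter gives the robot as it stands.
- The arm moves only by the tool play_rows, never from a script. Its argument "commands" is a list of rows, each an object of numbers: "fingers": the gripper command: -1 is fully open, 1 is shut, values between are in proportion; "tx", "ty", "tz": the shift along the tool's x, y, z normalised to -1 to 1, where 1 is 750 mm; "ax", "ay", "az": the turn, a rotation vector about the tool's x, y, z normalised to -1 to 1, where 1 is pi rad. In form: [{"fingers": .., "tx": .., "ty": .., "tz": .., "ax": .., "ay": .., "az": ..}, ...]. A call has 1 to 5 rows; each row is the pose to reach, as a shift and turn from the pose commanded when the call began, along the tool's axes at that moment, turning the shorter way round; what a row does not reach only later rows make up. A row lasts 1/12 s, in which the tool goes at most 41.7 mm and 7.16 degrees, less where a joint would pass 70% of its speed; a pose out of reach is approached as far as the arm can. A call with a number of a shift or a turn outside -1 to 1 is refused whole. A call with a gripper value outside its range is refused whole. The fingers move at their own pace and stop on an object; the grip force is fixed at half the most. Time passes only in rows, so rows that repeat a pose let the fingers close. It gives the time, the measured TCP pose, the force and the opening at its end, in the units of the state.
- r.sense(): the state, without advancing time (a new reading comes with each control period).
- viewer.capture(name): name is "scene" or "top" or "wrist"; returns a dict with "image" (400x640x3 uint8, red, green, blue), "fx", "fy", "cx", "cy" (pixels), "R" (3x3) and "t" (3): a world point X has camera coordinates R X + t; the wrist camera has in their place "mount" (4x4, takes a point from camera to tool coordinates, whose origin is the TCP and whose axes are the tool frame's). Camera axes: x right, y down, z forward; pixel columns grow to the right and rows downward; lengths in m; the calibration is good to about 2 mm. A picture is of the moment at which its call begins: read the wrist's pose just before it. There is no depth.
- job.finish_job(): hands the job in, once; it reports no verdict.
Trained networks look in a picture, given as the dict that the camera call returned (one of the last four; its "shot" number tells which), for a name from the list of things; names that differ only in an ending like _2 or _b are one class to them, and where a whole thing is asked for, a point or a joint stands for the part that bears it (a point fixed in the world has none). Each returns a list of dicts, best first, with "score" (0 to 1); they miss things now and then, are a little off and sometimes report something else, mostly with a low value. They report only what shows in the picture. A call takes as long as a camera call.
- spotter.find_in(name, picture): "uv" ([column, row] in pixels, amid what is visible of it).
- spotter.silhouettes(name, picture): "region" (400x640 bool, what is visible of it) and "uv" ([column, row] in pixels, amid what is visible of it).
The state is a dict: "time_s": time; "joints": joint angles; "joint_velocities": joint speeds; "effort": joint torques, N m; "tcp_pos": TCP position; "ee_rot": TCP orientation; "wrist_force": force on the tool from outside, world axes, zero at the start; "moment": the same for the moment, N m; "gripper_width": opening from 0.0 (shut) to 1.0 (fully open).
Only numpy, scipy, OpenCV 4.12 (cv2) and the standard library are available. Lean on these libraries where they do the work, as an engineer would, in place of code of your own. Each camera call takes 0.05 s, during which the arm holds its last target. There are 200 camera calls.

## Working session

There is one attempt and no reset: what is moved stays moved. The work goes in short steps, Python scripts to look and compute and a tool call to move; the robot and the scene stay as the last step left them, time stands still between calls to the robot, and variables do not carry over. Pictures are saved under pics/ and viewed, about 8 in all and at most 12, crops included, and the job is handed in when it is done.

Besides the shell and the picture viewer there is one more tool, called after ">>>" as name(argument=value, ...), one argument or row to a line, values as JSON. play_rows: Moves the arm, as the interface text tells. Its arguments: {"type":"object","properties":{"commands":{"type":"array"}},"required":["commands"]}

```bash
mkdir -p pics; cat > h.py <<'E'
from station import r, viewer, job, spotter
import numpy as np, cv2
def save(p,n,crop=None,s=1):
    im=p["image"][:,:,::-1]
    if crop: im=im[crop[1]:crop[3],crop[0]:crop[2]]
    cv2.imwrite("pics/"+n+".png",cv2.resize(im,None,fx=s,fy=s,interpolation=cv2.INTER_CUBIC))
def cam(p,s=None):
    if "mount" in p:
        M=np.array(p["mount"]);T=np.eye(4);T[:3,:3]=s["ee_rot"];T[:3,3]=s["tcp_pos"];W=T@M
        R=W[:3,:3].T;return R,-R@W[:3,3]
    return np.array(p["R"]),np.array(p["t"])
def ray(p,uv,z,s=None):
    R,t=cam(p,s);d=R.T@np.array([(uv[0]-p["cx"])/p["fx"],(uv[1]-p["cy"])/p["fy"],1]);c=-R.T@t
    return c+d*(z-c[2])/d[2]
def proj(p,X,s=None):
    R,t=cam(p,s);q=R@np.array(X)+t;return np.array([p["fx"]*q[0]/q[2]+p["cx"],p["fy"]*q[1]/q[2]+p["cy"]])
E
cat > a.py <<'E'
from h import *
s=r.sense();print(s["time_s"],s["tcp_pos"],np.round(s["ee_rot"],3).tolist(),s["gripper_width"])
for c in ["scene","top"]:
    p=viewer.capture(c);save(p,c+"0")
    for n,z in [("bath_tripped",.085),("bath_ok",.085),("hollow",.0895)]:
        for d in spotter.find_in(n,p)[:3]: print(c,n,d["score"],np.round(d["uv"]),ray(p,d["uv"],z).round(3))
E
python3 a.py
```

```text
0.0 [0.17902047 0.59821623 0.24046031] [[-0.001, -0.287, -0.958], [-0.002, -0.958, 0.287], [-1.0, 0.002, -0.0]] 0.9995618406594744
scene bath_tripped 0.72 [294. 192.] [ 0.575 -0.087  0.085]
scene bath_ok 0.92 [346. 260.] [0.615 0.238 0.085]
scene hollow 0.53 [300. 170.] [ 0.495 -0.171  0.09 ]
top bath_tripped 0.56 [357. 191.] [ 0.553 -0.135  0.085]
top bath_ok 0.57 [269. 179.] [0.577 0.211 0.085]
top hollow 0.64 [368. 205.] [ 0.5   -0.179  0.089]
```

View pics/top0.png

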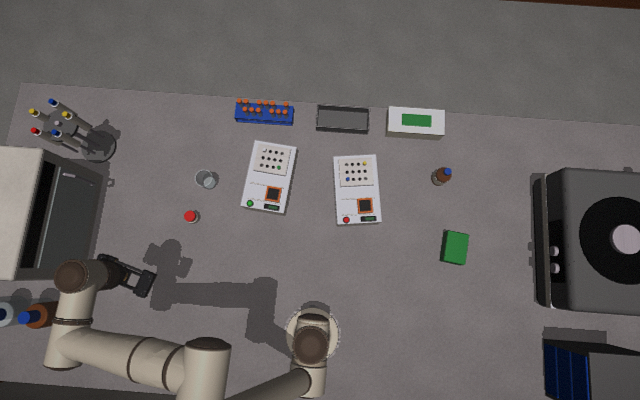

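View pics/scene0.png

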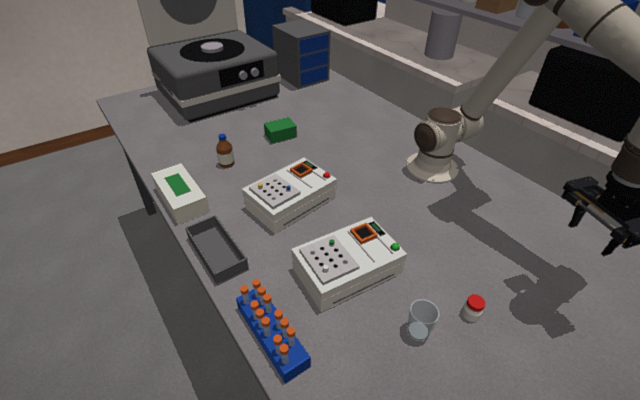

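The tripped heater is the right-hand one: red lamp at (346,220), guard at (365,205) in top. Next I get its yaw and the wrist mount.

```bash
cat >> h.py <<'E'
def go(target,Rt=None):
    "print tool-axes shift/turn (normalised) from measured pose to target"
    from scipy.spatial.transform import Rotation as Ro
    s=r.sense();R=np.array(s["ee_rot"]);d=R.T@(np.array(target)-s["tcp_pos"])/.75
    w=np.zeros(3) if Rt is None else Ro.from_matrix(R.T@Rt).as_rotvec()/np.pi
    print("shift",d.round(4),"turn",w.round(4),"pos",np.round(s["tcp_pos"],4))
def down(yaw): # tool y = -heater y
    y=np.array([np.sin(yaw),-np.cos(yaw),0]);x=np.array([0,0,-1.]);return np.column_stack([x,y,np.cross(x,y)])
E
python3 - <<'E'
from h import *
p=viewer.capture("top")
m=spotter.silhouettes("bath_tripped",p)[0]["region"].astype(np.uint8)
c=cv2.minAreaRect(cv2.findNonZero(m));b=cv2.boxPoints(c)
print([ray(p,q,.085).round(3).tolist() for q in b], [ray(p,q,.085).round(3).tolist() for q in [(346,220),(365,205)]])
w=viewer.capture("wrist");print(np.round(w["mount"],3),w["fx"])
go([.47,-.18,.32],down(0))
E
```

```text
[[0.686, -0.025, 0.085], [0.712, -0.202, 0.085], [0.433, -0.234, 0.085], [0.408, -0.063, 0.085]] [[0.437, -0.098, 0.085], [0.501, -0.167, 0.085]]
[[ 0.001 -0.301  0.954 -0.144]
 [ 1.     0.001 -0.     0.   ]
 [-0.     0.954  0.301 -0.082]
 [ 0.     0.     0.     1.   ]] 275.44574102078525
shift [-0.1046  0.8835 -0.6692] turn [-0.0926  0.     -0.    ] pos [0.1792 0.5987 0.2415]
```

```bash
python3 - <<'E'
from h import *
go([.49,-.17,.26],down(.12))
E
```

```text
shift [-0.0246  0.8631 -0.691 ] turn [-0.1308  0.     -0.    ] pos [0.1792 0.5987 0.2415]
```

>>> play_rows(
  commands=[
    {"fingers": 1,"tx": -0.025,"ty": 0.863,"tz": -0.691,"ax": -0.13,"ay": 0,"az": 0},
    {"fingers": 1,"tx": -0.025,"ty": 0.863,"tz": -0.691,"ax": -0.13,"ay": 0,"az": 0},
    {"fingers": 1,"tx": -0.025,"ty": 0.863,"tz": -0.691,"ax": -0.13,"ay": 0,"az": 0},
    {"fingers": 1,"tx": -0.025,"ty": 0.863,"tz": -0.691,"ax": -0.13,"ay": 0,"az": 0},
    {"fingers": 1,"tx": -0.025,"ty": 0.863,"tz": -0.691,"ax": -0.13,"ay": 0,"az": 0},
  ],
)

```text
time_s: 0.97
tcp_pos: [0.2576, 0.4038, 0.2464]
ee_rot: [[0.0, 0.119, -0.993], [0.0, -0.993, -0.119], [-1.0, -0.0, -0.0]]
wrist_force: [1.3, 0.9, 1.0]
gripper_width: 0.705
```

```bash
python3 - <<'E'
from h import *
go([.49,-.17,.26],down(.12))
E
```

```text
shift [-0.0183  0.7965 -0.2163] turn [-0.0001 -0.0001  0.0001] pos [0.2576 0.4038 0.2464]
```

>>> play_rows(
  commands=[
    {"fingers": 1,"tx": -0.018,"ty": 0.796,"tz": -0.216},
    {"fingers": 1,"tx": -0.018,"ty": 0.796,"tz": -0.216},
    {"fingers": 1,"tx": -0.018,"ty": 0.796,"tz": -0.216},
    {"fingers": 1,"tx": -0.018,"ty": 0.796,"tz": -0.216},
    {"fingers": 1,"tx": -0.018,"ty": 0.796,"tz": -0.216},
  ],
)

```text
$.commands[0]: bad value
```

```bash
python3 - <<'E'
from h import *
go([.49,-.17,.26],down(.12))
E
```

```text
shift [-0.0183  0.7965 -0.2163] turn [-0.0001 -0.0001  0.0001] pos [0.2576 0.4038 0.2464]
```

All keys are needed in each row.

>>> play_rows(
  commands=[
    {"fingers": 1,"tx": -0.018,"ty": 0.796,"tz": -0.216,"ax": 0,"ay": 0,"az": 0},
    {"fingers": 1,"tx": -0.018,"ty": 0.796,"tz": -0.216,"ax": 0,"ay": 0,"az": 0},
    {"fingers": 1,"tx": -0.018,"ty": 0.796,"tz": -0.216,"ax": 0,"ay": 0,"az": 0},
    {"fingers": 1,"tx": -0.018,"ty": 0.796,"tz": -0.216,"ax": 0,"ay": 0,"az": 0},
    {"fingers": 1,"tx": -0.018,"ty": 0.796,"tz": -0.216,"ax": 0,"ay": 0,"az": 0},
  ],
)

```text
time_s: 1.38
tcp_pos: [0.3352, 0.2105, 0.2513]
ee_rot: [[0.001, 0.118, -0.993], [0.001, -0.993, -0.118], [-1.0, -0.001, -0.001]]
wrist_force: [0.3, -0.8, -0.9]
gripper_width: 0.329
```

```bash
python3 - <<'E'
from h import *
go([.49,-.17,.26],down(.12))
E
```

```text
shift [-0.0119  0.5282 -0.145 ] turn [-0.0004 -0.0003  0.0003] pos [0.3352 0.2105 0.2513]
```

>>> play_rows(
  commands=[
    {"fingers": 1,"tx": -0.012,"ty": 0.528,"tz": -0.145,"ax": 0,"ay": 0,"az": 0},
    {"fingers": 1,"tx": -0.012,"ty": 0.528,"tz": -0.145,"ax": 0,"ay": 0,"az": 0},
    {"fingers": 1,"tx": -0.012,"ty": 0.528,"tz": -0.145,"ax": 0,"ay": 0,"az": 0},
    {"fingers": 1,"tx": -0.012,"ty": 0.528,"tz": -0.145,"ax": 0,"ay": 0,"az": 0},
    {"fingers": 1,"tx": -0.012,"ty": 0.528,"tz": -0.145,"ax": 0,"ay": 0,"az": 0},
  ],
)

```text
time_s: 1.8
tcp_pos: [0.4136, 0.0174, 0.2561]
ee_rot: [[0.002, 0.118, -0.993], [0.001, -0.993, -0.118], [-1.0, -0.001, -0.002]]
wrist_force: [0.8, 0.9, -0.1]
gripper_width: 0.019
```

>>> play_rows(
  commands=[
    {"fingers": 1,"tx": -0.006,"ty": 0.26,"tz": -0.072,"ax": 0,"ay": 0,"az": 0},
    {"fingers": 1,"tx": -0.006,"ty": 0.26,"tz": -0.072,"ax": 0,"ay": 0,"az": 0},
    {"fingers": 1,"tx": -0.006,"ty": 0.26,"tz": -0.072,"ax": 0,"ay": 0,"az": 0},
    {"fingers": 1,"tx": -0.006,"ty": 0.26,"tz": -0.072,"ax": 0,"ay": 0,"az": 0},
    {"fingers": 1,"tx": -0.006,"ty": 0.26,"tz": -0.072,"ax": 0,"ay": 0,"az": 0},
  ],
)

```text
time_s: 2.22
tcp_pos: [0.4904, -0.1706, 0.2601]
ee_rot: [[0.001, 0.116, -0.993], [-0.0, -0.993, -0.116], [-1.0, 0.0, -0.001]]
wrist_force: [0.9, 1.3, 0.5]
gripper_width: 0.007
```

```bash
python3 - <<'E'
from h import *
go([.49,-.17,.26],down(.12))
s=r.sense();print(s["wrist_force"],s["gripper_width"]);p=viewer.capture("wrist");save(p,"w1")
for n,z in [("hollow",.0895),("bath_tripped",.085)]:
    for d in spotter.silhouettes(n,p)[:2]:
        m=d["region"].astype(np.uint8);b=cv2.boxPoints(cv2.minAreaRect(cv2.findNonZero(m)))
        print(n,d["score"],np.round(d["uv"]),ray(p,d["uv"],z,s).round(4),b.round().tolist(),[ray(p,q,.095,s).round(4).tolist() for q in b])
E
```

```text
shift [ 0.0001 -0.0008  0.0005] turn [-0.0011 -0.0002 -0.0001] pos [ 0.4904 -0.1706  0.2601]
[0.87132249 1.31832798 0.48139369] 0.006694373524563684
hollow 0.65 [319. 183.] [ 0.4951 -0.1685  0.0895] [[291.0, 158.0], [340.0, 158.0], [340.0, 207.0], [291.0, 207.0]] [[0.5213, -0.1342, 0.095], [0.5277, -0.1888, 0.095], [0.4703, -0.1968, 0.095], [0.4635, -0.1392, 0.095]]
bath_tripped 0.98 [290. 108.] [ 0.574  -0.1282  0.085 ] [[201.0, 232.0], [201.0, 0.0], [374.0, 0.0], [374.0, 232.0]] [[0.4186, -0.033, 0.095], [0.6618, -0.0358, 0.095], [0.6811, -0.2001, 0.095], [0.4432, -0.2425, 0.095]]
```

View pics/w1.png

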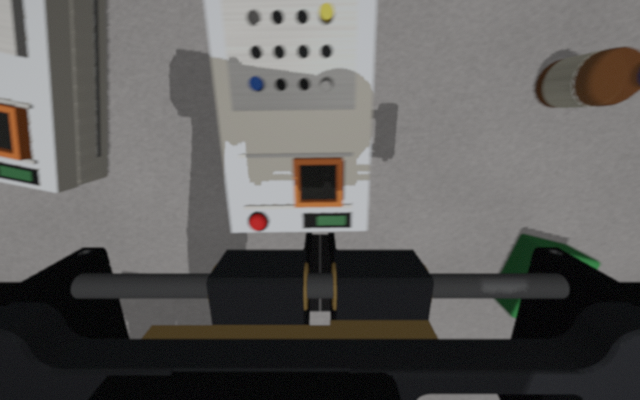

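The picture shows the guard squared with the tool, its rim over (294–344, 157–207) and centred at (319,182). The red lamp is at (258,221). I'm moving above the hollow.

```bash
python3 - <<'E'
from h import *
go([.4958,-.1685,.115],down(.12))
E
```

```text
shift [ 0.1923 -0.0012 -0.0078] turn [-0.0022  0.0003  0.    ] pos [ 0.4902 -0.1701  0.2592]
```

>>> play_rows(
  commands=[
    {"fingers": 1,"tx": 0.04,"ty": -0.001,"tz": -0.008,"ax": -0.002,"ay": 0,"az": 0},
    {"fingers": 1,"tx": 0.09,"ty": -0.001,"tz": -0.008,"ax": -0.002,"ay": 0,"az": 0},
    {"fingers": 1,"tx": 0.14,"ty": -0.001,"tz": -0.008,"ax": -0.002,"ay": 0,"az": 0},
    {"fingers": 1,"tx": 0.17,"ty": -0.001,"tz": -0.008,"ax": -0.002,"ay": 0,"az": 0},
    {"fingers": 1,"tx": 0.18,"ty": -0.001,"tz": -0.008,"ax": -0.002,"ay": 0,"az": 0},
  ],
)

```text
time_s: 2.78
tcp_pos: [0.4927, -0.1651, 0.1213]
ee_rot: [[-0.008, 0.124, -0.992], [0.001, -0.992, -0.124], [-1.0, -0.002, 0.008]]
wrist_force: [-1.3, 0.4, -0.2]
gripper_width: 0.004
```

```bash
python3 - <<'E'
from h import *
go([.4958,-.1685,.115],down(.12))
s=r.sense();print(s["wrist_force"]);p=viewer.capture("wrist");save(p,"w2",(160,60,480,300),2.4)
E
```

```text
shift [ 0.0083  0.005  -0.0036] turn [0.0014 0.0024 0.0007] pos [ 0.4927 -0.1651  0.1213]
[-1.27239704  0.41807812 -0.24145192]
```

View pics/w2.png

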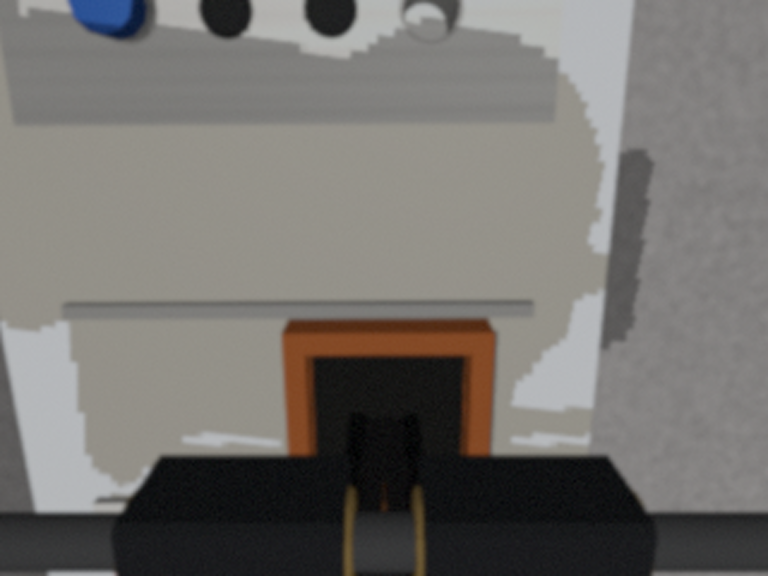

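The finger is inside the hollow's outline: hollow at crop columns 312–465, finger at 348–420. I'm lowering it further.

>>> play_rows(
  commands=[
    {"fingers": 1,"tx": 0.004,"ty": 0.002,"tz": -0.003,"ax": 0,"ay": 0,"az": 0},
    {"fingers": 1,"tx": 0.008,"ty": 0.003,"tz": -0.003,"ax": 0,"ay": 0,"az": 0},
    {"fingers": 1,"tx": 0.011,"ty": 0.003,"tz": -0.003,"ax": 0,"ay": 0,"az": 0},
    {"fingers": 1,"tx": 0.011,"ty": 0.003,"tz": -0.003,"ax": 0,"ay": 0,"az": 0},
    {"fingers": 1,"tx": 0.011,"ty": 0.003,"tz": -0.003,"ax": 0,"ay": 0,"az": 0},
  ],
)

```text
time_s: 3.25
tcp_pos: [0.4988, -0.1684, 0.1176]
ee_rot: [[0.002, 0.124, -0.992], [-0.0, -0.992, -0.124], [-1.0, 0.0, -0.002]]
wrist_force: [0.7, -0.1, -0.7]
gripper_width: 0.007
```

>>> play_rows(
  commands=[
    {"fingers": 1,"tx": 0.003,"ty": 0,"tz": 0.002,"ax": 0,"ay": 0,"az": 0},
    {"fingers": 1,"tx": 0.006,"ty": 0,"tz": 0.003,"ax": 0,"ay": 0,"az": 0},
    {"fingers": 1,"tx": 0.008,"ty": 0,"tz": 0.003,"ax": 0,"ay": 0,"az": 0},
    {"fingers": 1,"tx": 0.008,"ty": 0,"tz": 0.003,"ax": 0,"ay": 0,"az": 0},
  ],
)

```text
time_s: 3.58
tcp_pos: [0.4957, -0.1687, 0.1103]
ee_rot: [[-0.001, 0.123, -0.992], [0.0, -0.992, -0.123], [-1.0, -0.0, 0.001]]
wrist_force: [-1.3, -0.1, 0.5]
gripper_width: 0.006
```

>>> play_rows(
  commands=[
    {"fingers": 1,"tx": 0.001,"ty": 0,"tz": 0,"ax": 0,"ay": 0,"az": 0},
    {"fingers": 1,"tx": 0.001,"ty": 0,"tz": 0,"ax": 0,"ay": 0,"az": 0},
  ],
)

```text
time_s: 3.75
tcp_pos: [0.496, -0.1687, 0.1098]
ee_rot: [[-0.0, 0.124, -0.992], [0.0, -0.992, -0.124], [-1.0, -0.0, 0.0]]
wrist_force: [-0.3, 0.4, -0.1]
gripper_width: 0.007
```

>>> play_rows(
  commands=[
    {"fingers": 1,"tx": 0,"ty": -0.012,"tz": 0,"ax": 0,"ay": 0,"az": 0},
    {"fingers": 1,"tx": 0,"ty": -0.024,"tz": 0,"ax": 0,"ay": 0,"az": 0},
    {"fingers": 1,"tx": 0,"ty": -0.036,"tz": 0,"ax": 0,"ay": 0,"az": 0},
    {"fingers": 1,"tx": 0,"ty": -0.048,"tz": 0,"ax": 0,"ay": 0,"az": 0},
    {"fingers": 1,"tx": 0,"ty": -0.06,"tz": 0,"ax": 0,"ay": 0,"az": 0},
  ],
)

```text
time_s: 4.17
tcp_pos: [0.4902, -0.1231, 0.1098]
ee_rot: [[-0.0, 0.124, -0.992], [-0.0, -0.992, -0.124], [-1.0, 0.0, 0.0]]
wrist_force: [0.9, -2.9, -1.3]
gripper_width: 0.006
```

>>> play_rows(
  commands=[
    {"fingers": 1,"tx": 0,"ty": -0.007,"tz": 0,"ax": 0,"ay": 0,"az": 0},
    {"fingers": 1,"tx": 0,"ty": -0.014,"tz": 0,"ax": 0,"ay": 0,"az": 0},
    {"fingers": 1,"tx": 0,"ty": -0.02,"tz": 0,"ax": 0,"ay": 0,"az": 0},
    {"fingers": 1,"tx": 0,"ty": -0.02,"tz": 0,"ax": 0,"ay": 0,"az": 0},
  ],
)

```text
time_s: 4.5
tcp_pos: [0.4885, -0.1082, 0.1099]
ee_rot: [[-0.0, 0.124, -0.992], [0.0, -0.992, -0.124], [-1.0, -0.0, 0.0]]
wrist_force: [0.0, 0.8, -0.7]
gripper_width: 0.004
```

Moved 61 mm with the guard following. I'm going on towards the stop in small steps.

>>> play_rows(
  commands=[
    {"fingers": 1,"tx": 0,"ty": -0.004,"tz": 0,"ax": 0,"ay": 0,"az": 0},
    {"fingers": 1,"tx": 0,"ty": -0.008,"tz": 0,"ax": 0,"ay": 0,"az": 0},
  ],
)

```text
time_s: 4.67
tcp_pos: [0.4879, -0.1032, 0.11]
ee_rot: [[0.0, 0.123, -0.992], [-0.0, -0.992, -0.123], [-1.0, 0.0, -0.0]]
wrist_force: [-0.5, -1.7, -0.3]
gripper_width: 0.003
```

>>> play_rows(
  commands=[
    {"fingers": 1,"tx": 0,"ty": -0.004,"tz": 0,"ax": 0,"ay": 0,"az": 0},
    {"fingers": 1,"tx": 0,"ty": -0.004,"tz": 0,"ax": 0,"ay": 0,"az": 0},
  ],
)

```text
time_s: 4.83
tcp_pos: [0.4875, -0.0998, 0.11]
ee_rot: [[0.0, 0.124, -0.992], [0.0, -0.992, -0.124], [-1.0, -0.0, -0.0]]
wrist_force: [-0.0, -1.5, 0.1]
gripper_width: 0.003
```

>>> play_rows(
  commands=[
    {"fingers": 1,"tx": 0,"ty": -0.004,"tz": 0,"ax": 0,"ay": 0,"az": 0},
    {"fingers": 1,"tx": 0,"ty": -0.004,"tz": 0,"ax": 0,"ay": 0,"az": 0},
  ],
)

```text
time_s: 5.0
tcp_pos: [0.4872, -0.0969, 0.11]
ee_rot: [[0.0, 0.124, -0.992], [0.0, -0.992, -0.124], [-1.0, -0.0, -0.0]]
wrist_force: [0.2, 0.2, 0.1]
gripper_width: 0.006
```

```bash
python3 - <<'E'
from h import *
s=r.sense();print(s["wrist_force"],s["tcp_pos"]);p=viewer.capture("wrist");save(p,"w3",(160,60,480,300),2.4)
for d in spotter.find_in("key_top",p)[:2]: print(d["score"],d["uv"],ray(p,d["uv"],.067,s))
E
```

```text
[0.19653265 0.19517819 0.05500994] [ 0.48715962 -0.09693074  0.10996017]
0.71 [419.7, 226.9] [ 0.49930772 -0.16887185  0.067     ]
```

View pics/w3.png

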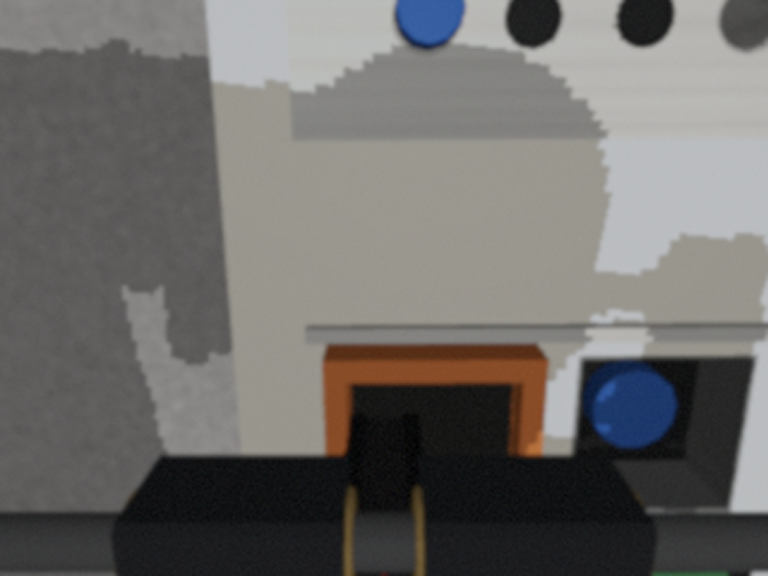

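The guard is clear of the well: its right edge is at crop column 546, and the well starts at 582 with the blue key at (630,405). One more nudge should reach the stop.

>>> play_rows(
  commands=[
    {"fingers": 1,"tx": 0,"ty": -0.003,"tz": 0,"ax": 0,"ay": 0,"az": 0},
    {"fingers": 1,"tx": 0,"ty": -0.005,"tz": 0,"ax": 0,"ay": 0,"az": 0},
    {"fingers": 1,"tx": 0,"ty": -0.005,"tz": 0,"ax": 0,"ay": 0,"az": 0},
  ],
)

```text
time_s: 5.35
tcp_pos: [0.4871, -0.0963, 0.1099]
ee_rot: [[0.0, 0.125, -0.992], [-0.005, -0.992, -0.125], [-1.0, 0.005, 0.0]]
wrist_force: [3.4, -16.1, -2.6]
gripper_width: 0.001
```

At the stop (16 N). I'm backing off and lifting, then moving over the key.

>>> play_rows(
  commands=[
    {"fingers": 1,"tx": 0,"ty": 0.012,"tz": 0,"ax": 0,"ay": 0,"az": 0},
    {"fingers": 1,"tx": -0.02,"ty": 0.014,"tz": 0,"ax": 0,"ay": 0,"az": 0},
    {"fingers": 1,"tx": -0.05,"ty": 0.014,"tz": 0,"ax": 0,"ay": 0,"az": 0},
    {"fingers": 1,"tx": -0.06,"ty": 0.014,"tz": 0,"ax": 0,"ay": 0,"az": 0},
    {"fingers": 1,"tx": -0.06,"ty": 0.014,"tz": 0,"ax": 0,"ay": 0,"az": 0},
  ],
)

```text
time_s: 5.77
tcp_pos: [0.4895, -0.1037, 0.1569]
ee_rot: [[0.005, 0.124, -0.992], [0.001, -0.992, -0.124], [-1.0, 0.0, -0.005]]
wrist_force: [0.4, 1.1, -0.1]
gripper_width: 0.006
```

```bash
python3 - <<'E'
from h import *
s=r.sense();p=viewer.capture("wrist")
for d in spotter.silhouettes("key_top",p)[:2]:
    print(d["score"],d["uv"],ray(p,d["uv"],.067,s));c,rad=cv2.minEnclosingCircle(cv2.findNonZero(d["region"].astype(np.uint8)));print(c,rad,ray(p,c,.067,s))
for d in spotter.find_in("well",p)[:1]: print("well",d["score"],d["uv"],ray(p,d["uv"],.085,s))
for d in spotter.find_in("hollow",p)[:1]: print("hollow",d["score"],d["uv"],ray(p,d["uv"],.0895,s))
go([.498,-.170,.15],down(.122))
E
```

```text
0.74 [393.5, 211.4] [ 0.49649792 -0.16946335  0.067     ]
(395.3778991699219, 209.5465087890625) 15.631757736206055 [ 0.49844072 -0.17077919  0.067     ]
well 0.93 [374.1, 117.6] [ 0.57368997 -0.13403008  0.085     ]
hollow 0.86 [331.0, 215.5] [ 0.49376761 -0.11217364  0.0895    ]
shift [ 0.005   0.0895 -0.0035] turn [0.0005 0.0007 0.0002] pos [ 0.4872 -0.1037  0.1538]
```

>>> play_rows(
  commands=[
    {"fingers": 1,"tx": 0,"ty": 0.04,"tz": -0.001,"ax": 0,"ay": 0,"az": 0},
    {"fingers": 1,"tx": 0,"ty": 0.08,"tz": -0.003,"ax": 0,"ay": 0,"az": 0},
    {"fingers": 1,"tx": 0,"ty": 0.09,"tz": -0.003,"ax": 0,"ay": 0,"az": 0},
    {"fingers": 1,"tx": 0.02,"ty": 0.09,"tz": -0.003,"ax": 0,"ay": 0,"az": 0},
    {"fingers": 1,"tx": 0.04,"ty": 0.09,"tz": -0.003,"ax": 0,"ay": 0,"az": 0},
  ],
)

```text
time_s: 6.38
tcp_pos: [0.4986, -0.1711, 0.1241]
ee_rot: [[0.0, 0.122, -0.993], [0.0, -0.993, -0.122], [-1.0, -0.0, -0.001]]
wrist_force: [0.3, -0.4, -1.0]
gripper_width: 0.005
```

```bash
python3 - <<'E'
from h import *
s=r.sense();p=viewer.capture("wrist");save(p,"w4",(160,60,480,300),2.4)
go([.498,-.170,.11],down(.122))
# where the tip, at its height, and well corners project (crop coords)
f=lambda X:((proj(p,X,s)-[160,60])*2.4).round()
print(f(np.array(s["tcp_pos"])+[0,0,-.019]))
E
```

```text
shift [ 0.014  -0.0002 -0.0028] turn [-0.0001  0.0021  0.0008] pos [ 0.496  -0.1704  0.1205]
[385. 446.]
```

View pics/w4.png

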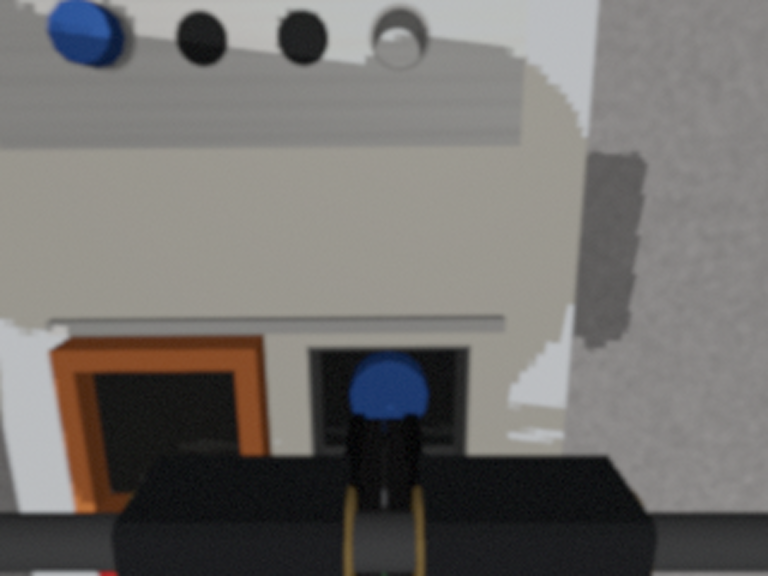

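The finger (columns 348–420) is centred over the well (310–468) and the key (350–428). I'm descending to just above the key.

>>> play_rows(
  commands=[
    {"fingers": 1,"tx": 0.015,"ty": 0,"tz": -0.002,"ax": 0,"ay": 0,"az": 0},
    {"fingers": 1,"tx": 0.03,"ty": 0,"tz": -0.002,"ax": 0,"ay": 0,"az": 0},
    {"fingers": 1,"tx": 0.043,"ty": 0,"tz": -0.002,"ax": 0,"ay": 0,"az": 0},
    {"fingers": 1,"tx": 0.043,"ty": 0,"tz": -0.002,"ax": 0,"ay": 0,"az": 0},
  ],
)

```text
time_s: 6.77
tcp_pos: [0.4983, -0.1699, 0.0903]
ee_rot: [[-0.005, 0.123, -0.992], [0.001, -0.992, -0.123], [-1.0, -0.001, 0.005]]
wrist_force: [-0.2, -0.2, -0.5]
gripper_width: 0.005
```

>>> play_rows(
  commands=[
    {"fingers": 1,"tx": 0.003,"ty": 0,"tz": 0,"ax": 0,"ay": 0,"az": 0},
    {"fingers": 1,"tx": 0.005,"ty": 0,"tz": 0,"ax": 0,"ay": 0,"az": 0},
  ],
)

```text
time_s: 6.93
tcp_pos: [0.5003, -0.1703, 0.0891]
ee_rot: [[0.0, 0.124, -0.992], [-0.0, -0.992, -0.124], [-1.0, 0.0, -0.0]]
wrist_force: [-0.1, -0.1, 0.2]
gripper_width: 0.007
```

>>> play_rows(
  commands=[
    {"fingers": 1,"tx": 0.004,"ty": 0,"tz": 0.002,"ax": 0,"ay": 0,"az": 0},
    {"fingers": 1,"tx": 0.007,"ty": 0,"tz": 0.002,"ax": 0,"ay": 0,"az": 0},
    {"fingers": 1,"tx": 0.007,"ty": 0,"tz": 0.002,"ax": 0,"ay": 0,"az": 0},
  ],
)

```text
time_s: 7.18
tcp_pos: [0.4991, -0.1706, 0.0841]
ee_rot: [[0.002, 0.124, -0.992], [-0.0, -0.992, -0.124], [-1.0, 0.0, -0.002]]
wrist_force: [-0.4, 0.5, 3.4]
gripper_width: 0.002
```

>>> play_rows(
  commands=[
    {"fingers": 1,"tx": 0.002,"ty": 0,"tz": 0,"ax": 0,"ay": 0,"az": 0},
    {"fingers": 1,"tx": 0.002,"ty": 0,"tz": 0,"ax": 0,"ay": 0,"az": 0},
  ],
)

```text
time_s: 7.35
tcp_pos: [0.4991, -0.1706, 0.0827]
ee_rot: [[0.002, 0.124, -0.992], [-0.0, -0.992, -0.124], [-1.0, 0.0, -0.002]]
wrist_force: [0.1, -0.1, 3.6]
gripper_width: 0.003
```

Spring contact, 3.6 N. I'm pressing on to the bottom (z ≈ 0.081).

>>> play_rows(
  commands=[
    {"fingers": 1,"tx": 0.002,"ty": 0,"tz": 0,"ax": 0,"ay": 0,"az": 0},
    {"fingers": 1,"tx": 0.003,"ty": 0,"tz": 0,"ax": 0,"ay": 0,"az": 0},
    {"fingers": 1,"tx": 0.003,"ty": 0,"tz": 0,"ax": 0,"ay": 0,"az": 0},
  ],
)

```text
time_s: 7.6
tcp_pos: [0.4992, -0.1706, 0.0813]
ee_rot: [[0.001, 0.124, -0.992], [-0.0, -0.992, -0.124], [-1.0, 0.001, -0.001]]
wrist_force: [-1.4, 2.2, 11.9]
gripper_width: 0.008
```

>>> play_rows(
  commands=[
    {"fingers": 1,"tx": 0.001,"ty": 0,"tz": 0,"ax": 0,"ay": 0,"az": 0},
    {"fingers": 1,"tx": 0.001,"ty": 0,"tz": 0,"ax": 0,"ay": 0,"az": 0},
  ],
)

```text
time_s: 7.77
tcp_pos: [0.4992, -0.1706, 0.0812]
ee_rot: [[0.001, 0.125, -0.992], [-0.001, -0.992, -0.125], [-1.0, 0.001, -0.001]]
wrist_force: [-2.3, 2.6, 15.0]
gripper_width: 0.005
```

Bottomed out at 15 N with no further travel. I'm holding it, then lifting straight up.

>>> play_rows(
  commands=[
    {"fingers": 1,"tx": 0,"ty": 0,"tz": 0,"ax": 0,"ay": 0,"az": 0},
    {"fingers": 1,"tx": 0,"ty": 0,"tz": 0,"ax": 0,"ay": 0,"az": 0},
    {"fingers": 1,"tx": 0,"ty": 0,"tz": 0,"ax": 0,"ay": 0,"az": 0},
    {"fingers": 1,"tx": 0,"ty": 0,"tz": 0,"ax": 0,"ay": 0,"az": 0},
    {"fingers": 1,"tx": 0,"ty": 0,"tz": 0,"ax": 0,"ay": 0,"az": 0},
  ],
)

```text
time_s: 8.18
tcp_pos: [0.4992, -0.1706, 0.0813]
ee_rot: [[0.002, 0.125, -0.992], [-0.001, -0.992, -0.125], [-1.0, 0.001, -0.002]]
wrist_force: [-2.9, 3.0, 15.0]
gripper_width: -0.001
```

>>> play_rows(
  commands=[
    {"fingers": 1,"tx": -0.015,"ty": 0,"tz": 0,"ax": 0,"ay": 0,"az": 0},
    {"fingers": 1,"tx": -0.04,"ty": 0,"tz": 0,"ax": 0,"ay": 0,"az": 0},
    {"fingers": 1,"tx": -0.07,"ty": 0,"tz": 0,"ax": 0,"ay": 0,"az": 0},
    {"fingers": 1,"tx": -0.08,"ty": 0,"tz": 0,"ax": 0,"ay": 0,"az": 0},
    {"fingers": 1,"tx": -0.08,"ty": 0,"tz": 0,"ax": 0,"ay": 0,"az": 0},
  ],
)

```text
time_s: 8.6
tcp_pos: [0.4994, -0.1707, 0.1407]
ee_rot: [[0.004, 0.124, -0.992], [-0.0, -0.992, -0.124], [-1.0, 0.001, -0.004]]
wrist_force: [1.1, 0.1, -1.1]
gripper_width: 0.006
```

```bash
python3 - <<'E'
from h import *
# key~(.498,-.1705); guard centre is +64 along heater y: 
Y=np.array([-np.sin(.122),np.cos(.122)]);print(np.array([.498,-.1705])+.064*Y)
go([*(np.array([.498,-.1705])+.064*Y),.14],down(.122))
E
```

```text
[ 0.49021135 -0.1069757 ]
shift [ 0.0008 -0.0858  0.0017] turn [ 0.0006 -0.0012 -0.0002] pos [ 0.4994 -0.1707  0.1407]
```

>>> play_rows(
  commands=[
    {"fingers": 1,"tx": 0,"ty": -0.045,"tz": 0.001,"ax": 0,"ay": 0,"az": 0},
    {"fingers": 1,"tx": 0,"ty": -0.085,"tz": 0.002,"ax": 0,"ay": 0,"az": 0},
    {"fingers": 1,"tx": 0,"ty": -0.085,"tz": 0.002,"ax": 0,"ay": 0,"az": 0},
    {"fingers": 1,"tx": 0.015,"ty": -0.085,"tz": 0.002,"ax": 0,"ay": 0,"az": 0},
    {"fingers": 1,"tx": 0.025,"ty": -0.085,"tz": 0.002,"ax": 0,"ay": 0,"az": 0},
  ],
)

```text
time_s: 9.02
tcp_pos: [0.4881, -0.1071, 0.1187]
ee_rot: [[-0.002, 0.124, -0.992], [0.0, -0.992, -0.124], [-1.0, -0.001, 0.002]]
wrist_force: [-1.0, 0.5, -0.4]
gripper_width: 0.004
```

```bash
python3 - <<'E'
from h import *
s=r.sense();p=viewer.capture("wrist");save(p,"w5",(160,60,480,300),2.4)
go([.490,-.107,.110],down(.122))
E
```

```text
shift [ 0.0095 -0.     -0.0041] turn [0.0004 0.0019 0.0003] pos [ 0.487  -0.1074  0.1172]
```

View pics/w5.png

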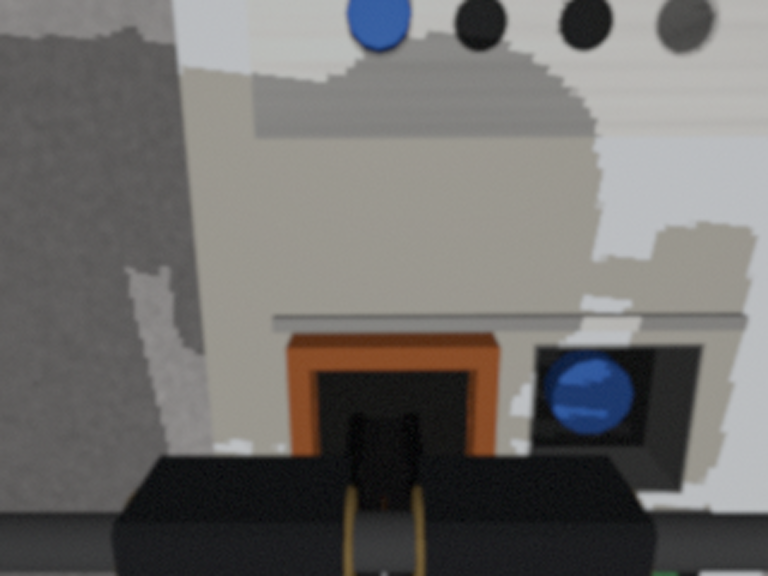

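The finger (348–420) is inside the hollow (315–470), and the key shows as released. I'm lowering into the hollow.

>>> play_rows(
  commands=[
    {"fingers": 1,"tx": 0.006,"ty": 0,"tz": -0.002,"ax": 0,"ay": 0,"az": 0},
    {"fingers": 1,"tx": 0.011,"ty": 0,"tz": -0.002,"ax": 0,"ay": 0,"az": 0},
    {"fingers": 1,"tx": 0.011,"ty": 0,"tz": -0.002,"ax": 0,"ay": 0,"az": 0},
    {"fingers": 1,"tx": 0.011,"ty": 0,"tz": -0.002,"ax": 0,"ay": 0,"az": 0},
  ],
)

```text
time_s: 9.4
tcp_pos: [0.4906, -0.1077, 0.1118]
ee_rot: [[-0.001, 0.123, -0.992], [-0.0, -0.992, -0.123], [-1.0, 0.0, 0.001]]
wrist_force: [0.1, 0.0, 0.2]
gripper_width: 0.007
```

>>> play_rows(
  commands=[
    {"fingers": 1,"tx": 0.0025,"ty": 0,"tz": 0,"ax": 0,"ay": 0,"az": 0},
    {"fingers": 1,"tx": 0.0025,"ty": 0.012,"tz": 0,"ax": 0,"ay": 0,"az": 0},
    {"fingers": 1,"tx": 0.0025,"ty": 0.024,"tz": 0,"ax": 0,"ay": 0,"az": 0},
    {"fingers": 1,"tx": 0.0025,"ty": 0.036,"tz": 0,"ax": 0,"ay": 0,"az": 0},
    {"fingers": 1,"tx": 0.0025,"ty": 0.048,"tz": 0,"ax": 0,"ay": 0,"az": 0},
  ],
)

```text
time_s: 9.82
tcp_pos: [0.4954, -0.1438, 0.1104]
ee_rot: [[0.001, 0.123, -0.992], [0.0, -0.992, -0.123], [-1.0, -0.0, -0.001]]
wrist_force: [-0.6, 2.7, 0.8]
gripper_width: 0.004
```

>>> play_rows(
  commands=[
    {"fingers": 1,"tx": 0,"ty": 0.012,"tz": 0,"ax": 0,"ay": 0,"az": 0},
    {"fingers": 1,"tx": 0,"ty": 0.024,"tz": 0,"ax": 0,"ay": 0,"az": 0},
    {"fingers": 1,"tx": 0,"ty": 0.036,"tz": 0,"ax": 0,"ay": 0,"az": 0},
    {"fingers": 1,"tx": 0,"ty": 0.043,"tz": 0,"ax": 0,"ay": 0,"az": 0},
    {"fingers": 1,"tx": 0,"ty": 0.043,"tz": 0,"ax": 0,"ay": 0,"az": 0},
  ],
)

```text
time_s: 10.23
tcp_pos: [0.4992, -0.1765, 0.1103]
ee_rot: [[-0.0, 0.122, -0.992], [-0.001, -0.992, -0.122], [-1.0, 0.001, 0.0]]
wrist_force: [0.4, -0.0, -0.4]
gripper_width: 0.008
```

>>> play_rows(
  commands=[
    {"fingers": 1,"tx": 0,"ty": 0.004,"tz": 0,"ax": 0,"ay": 0,"az": 0},
    {"fingers": 1,"tx": 0,"ty": 0.007,"tz": 0,"ax": 0,"ay": 0,"az": 0},
    {"fingers": 1,"tx": 0,"ty": 0.007,"tz": 0,"ax": 0,"ay": 0,"az": 0},
  ],
)

```text
time_s: 10.48
tcp_pos: [0.4995, -0.1806, 0.1102]
ee_rot: [[-0.001, 0.124, -0.992], [-0.0, -0.992, -0.124], [-1.0, 0.0, 0.001]]
wrist_force: [-0.2, -0.2, 0.2]
gripper_width: 0.002
```

>>> play_rows(
  commands=[
    {"fingers": 1,"tx": 0,"ty": 0.003,"tz": 0,"ax": 0,"ay": 0,"az": 0},
    {"fingers": 1,"tx": 0,"ty": 0.004,"tz": 0,"ax": 0,"ay": 0,"az": 0},
    {"fingers": 1,"tx": 0,"ty": 0.004,"tz": 0,"ax": 0,"ay": 0,"az": 0},
  ],
)

```text
time_s: 10.73
tcp_pos: [0.4998, -0.1832, 0.1101]
ee_rot: [[-0.001, 0.124, -0.992], [0.0, -0.992, -0.124], [-1.0, -0.0, 0.001]]
wrist_force: [0.2, 1.2, -0.8]
gripper_width: 0.009
```

>>> play_rows(
  commands=[
    {"fingers": 1,"tx": 0,"ty": 0.003,"tz": 0,"ax": 0,"ay": 0,"az": 0},
    {"fingers": 1,"tx": 0,"ty": 0.004,"tz": 0,"ax": 0,"ay": 0,"az": 0},
    {"fingers": 1,"tx": 0,"ty": 0.004,"tz": 0,"ax": 0,"ay": 0,"az": 0},
  ],
)

```text
time_s: 10.98
tcp_pos: [0.5001, -0.1857, 0.1101]
ee_rot: [[-0.001, 0.123, -0.992], [0.001, -0.992, -0.123], [-1.0, -0.001, 0.001]]
wrist_force: [-1.1, 4.7, 2.1]
gripper_width: 0.009
```

>>> play_rows(
  commands=[
    {"fingers": 1,"tx": 0,"ty": 0.002,"tz": 0,"ax": 0,"ay": 0,"az": 0},
    {"fingers": 1,"tx": 0,"ty": 0.003,"tz": 0,"ax": 0,"ay": 0,"az": 0},
    {"fingers": 1,"tx": 0,"ty": 0.003,"tz": 0,"ax": 0,"ay": 0,"az": 0},
  ],
)

```text
time_s: 11.23
tcp_pos: [0.5001, -0.1859, 0.1101]
ee_rot: [[-0.001, 0.123, -0.992], [0.004, -0.992, -0.123], [-1.0, -0.004, 0.001]]
wrist_force: [-1.6, 14.0, 3.5]
gripper_width: 0.002
```

The closed stop is reached: 14 N, and finger travel from stop to stop was 90 mm, which equals 64 mm plus the play. I'm backing off and lifting, then checking.

>>> play_rows(
  commands=[
    {"fingers": 1,"tx": 0,"ty": -0.012,"tz": 0,"ax": 0,"ay": 0,"az": 0},
    {"fingers": 1,"tx": -0.02,"ty": -0.016,"tz": 0,"ax": 0,"ay": 0,"az": 0},
    {"fingers": 1,"tx": -0.06,"ty": -0.016,"tz": 0,"ax": 0,"ay": 0,"az": 0},
    {"fingers": 1,"tx": -0.11,"ty": -0.016,"tz": 0,"ax": 0,"ay": 0,"az": 0},
    {"fingers": 1,"tx": -0.16,"ty": -0.016,"tz": 0,"ax": 0,"ay": 0,"az": 0},
  ],
)

```text
time_s: 11.65
tcp_pos: [0.4988, -0.1768, 0.2313]
ee_rot: [[-0.002, 0.124, -0.992], [-0.001, -0.992, -0.124], [-1.0, 0.001, 0.002]]
wrist_force: [2.3, -0.1, 0.7]
gripper_width: 0.008
```

>>> play_rows(
  commands=[
    {"fingers": 1,"tx": -0.03,"ty": 0,"tz": 0,"ax": 0,"ay": 0,"az": 0},
    {"fingers": 1,"tx": -0.03,"ty": 0,"tz": 0,"ax": 0,"ay": 0,"az": 0},
    {"fingers": 1,"tx": -0.03,"ty": 0,"tz": 0,"ax": 0,"ay": 0,"az": 0},
  ],
)

```text
time_s: 11.9
tcp_pos: [0.4999, -0.1768, 0.2544]
ee_rot: [[0.004, 0.123, -0.992], [-0.001, -0.992, -0.123], [-1.0, 0.001, -0.004]]
wrist_force: [0.6, 0.3, -0.9]
gripper_width: 0.007
```

```bash
python3 - <<'E'
from h import *
s=r.sense();print(s["wrist_force"]);p=viewer.capture("wrist");save(p,"w6")
for n in ["hollow","key_top"]:
    for d in spotter.find_in(n,p)[:2]: print(n,d["score"],d["uv"],ray(p,d["uv"],.0895,s).round(4))
E
```

```text
[ 0.55877778  0.3108856  -0.85850451]
hollow 0.69 [48.2, 95.6] [0.5648 0.1186 0.0895]
hollow 0.67 [317.5, 191.2] [ 0.4966 -0.1745  0.0895]
```

View pics/w6.png

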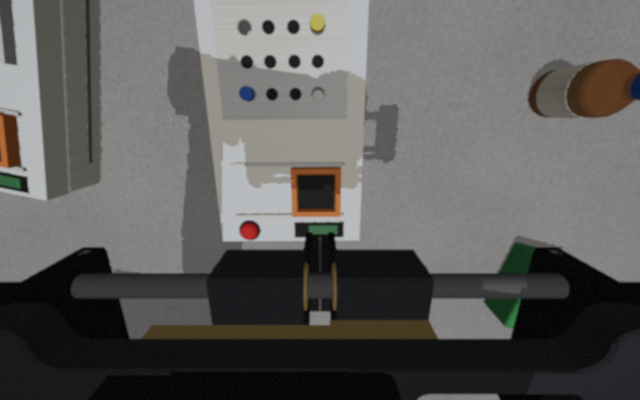

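The guard sits at (292–341, 167–216), at the rail's closed end and over the well. The tubes and lamp are unchanged and the arm is clear, so I'm handing in.

```bash
python3 -c "
from h import *
print(job.finish_job())"
```

```text
the job is handed in; nothing more can be done
None
```

The tripped heater on the right was reset, its guard is shut again, and I handed the job in at about 12 s of the 53 s allowed. The hand-in gives no verdict, so these are my own readings.

- **Guard opened:** I slid it to its open stop with the closed fingertips. The force rose to 16 N there, and the picture showed the well clear.
- **Key pressed:** It bottomed out at z ≈ 0.081 with 15 N and no further travel. I held it for at least 0.6 s and then lifted straight off. A picture taken from above before closing showed the key back up.
- **Guard closed:** I pushed it back to its closed stop, where the force reached 14 N. The finger travelled 90 mm between the two stops, which fits the guard's 64 mm plus the play in the hollow.

**Last checks:** the final wrist picture shows the guard over the well at the closed end of its rails. The red heater's tubes are in place, and the wrist force was about 1 N, so the arm was touching nothing. I did not re-photograph the jar, beaker or the whole of the green-lamp heater, but no move took the gripper low near them.

**Disagreement:** the estimates of the well's centre from the network and from the stop contacts differed by 2–4 mm in y. That was well within the play, and I relied on the stop contacts. The network also gave a false "well" position (0.574, -0.134), which I ignored.

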